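Shut the dice box and tip it over onto its base

TASK

The wooden dice box has been left standing on its end with its sliding lid sticking out at the top. Press the lid down with the fingertips until it is fully home, then push the box over from its lid side so that it lies flat on its felt base with the lid facing up, about where it stood. Only press and push: do not grip, lift or carry the box or its lid, and leave the other things on the console where they are.

Things in the scene. Friction and masses are not known exactly. Their poses are not given: they have to be found in the camera images.
- dicebox: Dark wooden dice box standing on end: 60 (x) by 90 (y) by 160 mm tall (z), 0.3 to 0.5 kg. Origin: centre of the end it stands on. -x face: lid side, a pale sliding lid recessed 5 mm between 8 mm wide side rails, with a fixed 50 mm high panel at the foot. +x face: grey felt base.
- box_center (a point): Centre of the dice box, 80 mm above its origin, same axes. Pushed about 125 mm above the foot on the lid side (about 1 N) the box tips about its foot edge without sliding; leaned beyond about 21 degrees it falls onto the felt base by itself, its +x axis then pointing down.
- lid (a joint): How far the sliding lid is out, in m: 0 is fully home, at most 0.045; it starts 0.02 to 0.04 out. It slides along the box's z axis (up while the box stands), with about 2.5 N of friction, and stays where it is left.
- lid_edge (a point): Middle of the lid's upper end edge, same axes as the box, moves with the lid: 22 mm from the box's centre plane towards the lid side (-x). The lid is 6 mm thick (x) and 73 mm wide (y). Fully home, this edge is 166 mm above the foot of the box, 6 mm proud of the box's upper end.
- remote: Silver remote control lying flat, 160 mm (x) by 45 mm (y) by 16 mm; origin at the centre of its underside. To be left alone.
- paperweight: Blue glass domed paperweight, 72 mm across, 48 mm tall; origin at the centre of its underside. To be left alone.
- coaster: White ceramic round coaster, 100 mm across, 8 mm thick; origin at the centre of its underside. To be left alone.
- clip: Grey plastic spring clip lying down, 75 mm (x) by 28 mm (y, its spring 32 mm), about 23 mm tall; origin at the centre of its underside. To be left alone.
Things that resemble listed ones, but are neither listed nor needed, are in the scene too. Of the things shaped like the dicebox, the wooden one is meant.

How it is judged (in metres and radians):
On the way, in this order (a step that is already met when the one before it is completed fails the run):
1. the lid is pressed fully home while the box still stands on its end (value of joint lid below 0.003 m and angle between dicebox's own z axis and vertical below 0.12 rad), for 0.2 s.
2. the box is tipped over onto its felt base, lid up (angle between dicebox's own x axis and vertical above 3 rad and height (world z) of box_center below 0.04 m), for 0.2 s.
At the end, for the whole second after the job is handed in: The box lies at rest flat on its felt base (within 8 degrees), lid up, its lid home within 4 mm, its centre within 180 mm of where it was (tipping alone moves it about 120 mm); each other thing is within 20 mm of where it was (all of step 2 and value of joint lid below 0.004 m and distance of box_center from where it was at the start of the episode below 0.18 m and linear speed of dicebox below 0.02 m/s and distance of each of remote, paperweight, coaster, clip from where it was at the start of the episode below 0.02 m); the robot touches nothing.
It fails at once if the box is tipped (over 30 degrees) while the lid is more than 5 mm out (angle between dicebox's own z axis and vertical above 0.52 rad and value of joint lid above 0.005 m).
It fails at once if the box is lifted (its centre over 100 mm high; tipping brings it to 86 mm) (height (world z) of box_center above 0.1 m).
It fails at once if the box is taken between the fingers (x of the grasp point in the frame of dicebox between -0.024 and 0.024 m and y of the grasp point in the frame of dicebox between -0.038 and 0.038 m and z of the grasp point in the frame of dicebox between 0.005 and 0.152 m).
It fails at once if the lid is taken between the fingers (x of the grasp point in the frame of lid_edge between -0.004 and 0.004 m and y of the grasp point in the frame of lid_edge between -0.033 and 0.033 m and z of the grasp point in the frame of lid_edge between -0.1 and -0.002 m).
It fails at once if a bystander is moved by more than 20 mm (distance of any of remote, paperweight, coaster, clip from where it was at the start of the episode above 0.02 m).
It also fails if it takes over 38 s, if anything falls off the work surface, if the arm or the gripper's body presses on something with over 40 N, if the wrist force passes 120 N, or if a joint passes its speed limit or range.

ROBOT

A 6-joint arm with a two-finger parallel gripper is mounted at the origin on the work surface. World frame = base frame: x ahead of the robot, y to its left, z up, the work surface at z = 0. Lengths are in mm, angles in rad, forces in N, time in s.
With the tool pointing down it reaches from about 275 to 1000 mm from the base axis. Payload 8.4 kg.
Tool frame: the origin (TCP) lies midway between the tips of the shut fingers; the grasp point (between the pads) lies 19 mm behind it (r.grip_point_offset is the distance from the TCP to the grasp point, in mm); z points along the fingers, x is the direction in which the jaws open and shut, and the axes are right-handed (so a half turn about z gives the same grasp; the last joint's range is limited). The gripper opens to 85 mm and grips with 20 to 120 N. Pads are 22 mm wide; open, the fingers measure 114 mm over their backs; the gripper's body (76 mm by 85 mm) begins 54 mm behind the grasp point. The pads swing forward as they close: fully open they stand 13 mm farther back than shut.
Start: joints at [1.261, 0.353, 1.633, -0, 1.155, -0.002], TCP at [189.35, 595.629, 231.281] pointing down, gripper open.
Joint ranges: [-2.63, 2.63], [-0.92, 2.1], [0.06, 2.66], [-1.3, 4.44], [0, 2.69], [-3.02, 3.02]. Speed limits (rad/s): [2.22, 2.22, 2.79, 3.14, 3.14, 3.14].

INTERFACE

Orientations are given as [roll, pitch, yaw] about the fixed x, y, z axes, in that order (R = Rz(yaw) Ry(pitch) Rx(roll)).
In Python, from rig import monitor, vision, sign_off, r gives the robot as it stands.
- The arm moves only by the shell command python3 -m inch 'ROWS' [FORCE]. ROWS is JSON, a list of rows, each an object with "dp": the shift along the tool's x, y, z in mm, a list of three; "angular": the turn, a rotation vector about the tool's x, y, z in rad, a list of three; "fingers": the closure in counts, from 0 (fully open) to 255 (shut). A call has 1 to 12 rows; each row is the pose to reach, as a shift and turn from the pose commanded when the call began, along the tool's axes at that moment; what a row does not reach only later rows make up. A row lasts 1/12 s, in which the tool goes at most 41.7 mm and 7.16 degrees, less where a joint would pass 70% of its speed; a pose out of reach is approached as far as the arm can. A call with a gripper value outside its range is refused whole. The fingers move at their own pace and stop on an object; FORCE is the grip in N (left out, the last holds). Time passes only in rows, so rows that repeat a pose let the fingers close. It gives the time, the measured TCP pose, the force and the opening at its end, in the units of the state.
- monitor.sense(): the state, without advancing time (a new reading comes with each control period).
- vision.grab_frame(name): name is "scene" or "top"; returns (picture, depth): 400x640x3 uint8, blue, green, red; 400x640 float32, mm along the optical axis (not along the pixel's ray), 0 where there is no reading.
- vision.camera_params(name): a dict with "fx", "fy", "cx", "cy" (pixels), "R" (3x3) and "t" (3): a world point X has camera coordinates R X + t. Camera axes: x right, y down, z forward; pixel columns grow to the right and rows downward; lengths in mm; the calibration is good to about 2 mm. A picture is of the moment at which its call begins. camera_params takes no time and is no camera call.
- sign_off(): hands the job in, once; it reports no verdict.
The state is a dict: "clock": time; "qpos": joint angles; "qvel": joint speeds; "joint_efforts": joint torques, N m; "eef_pos": TCP position; "tcp_rot": TCP orientation; "contact_force": force on the tool from outside, world axes, zero at the start; "wrist_torque": the same for the moment, N m; "opening": opening from 0.0 (shut) to 1.0 (fully open).
Only numpy, scipy, OpenCV 4.12 (cv2) and the standard library are available. Lean on these libraries where they do the work, as an engineer would, in place of code of your own. Each camera call takes 0.05 s, during which the arm holds its last target.

## Working session

There is one attempt and no reset: what is moved stays moved. The work goes in short steps, Python scripts to look and compute and a shell command to move; the robot and the scene stay as the last step left them, time stands still between calls to the robot, and variables do not carry over. Pictures are saved under pics/ and viewed, and the job is handed in when it is done.

```bash
ls; mkdir -p pics
python3 - <<'E'
from rig import monitor, vision, r
import cv2, numpy as np
print(monitor.sense())
for n in("scene","top"):
    p,d=vision.grab_frame(n); cv2.imwrite(f"pics/{n}0.png",p); np.savez(f"{n}0.npz",p=p,d=d); print(n,vision.camera_params(n))
E
```

```text
pics
{'clock': 0.0, 'qpos': array([ 1.26057851e+00,  3.53640983e-01,  1.63417371e+00,  9.62815949e-06,
        1.15524167e+00, -2.39319715e-03]), 'qvel': array([-0.00151823,  0.00172085, -0.0013166 ,  0.0004191 , -0.00171459,
       -0.00086215]), 'joint_efforts': array([ 5.24563948e-04, -6.05262208e+01, -3.42066300e+01,  1.15497933e-04,
        9.59799421e-03, -5.60789644e-06]), 'eef_pos': array([189.20267144, 595.13494081, 230.54924678]), 'tcp_rot': array([-3.14158035e+00,  1.46369069e-03,  1.26296783e+00]), 'contact_force': array([ 1.03400598,  0.27174961, -0.20969964]), 'wrist_torque': array([-0.00606379,  0.01620024, -0.00821206]), 'opening': 1.0002430036870893}
scene {'fx': 443.6517623474115, 'fy': 443.6517623474115, 'cx': 323.2640774891058, 'cy': 201.42232217343096, 'R': array([[ 0.4209156 ,  0.90689949, -0.01906259],
       [ 0.68065757, -0.32966263, -0.65423836],
       [-0.59961265,  0.26240403, -0.75604814]]), 't': array([-188.53340676, -301.79814821, 1327.90195618])}
top {'fx': 483.8497294282675, 'fy': 483.8497294282675, 'cx': 320.291401844395, 'cy': 204.82854176177003, 'R': array([[-0.02100064, -0.99953985,  0.02188739],
       [-0.98767313,  0.0173448 , -0.15556653],
       [ 0.15511531, -0.02488458, -0.98758291]]), 't': array([-39.14316522, 577.65928386, 978.08579599])}
```

View pics/scene0.png

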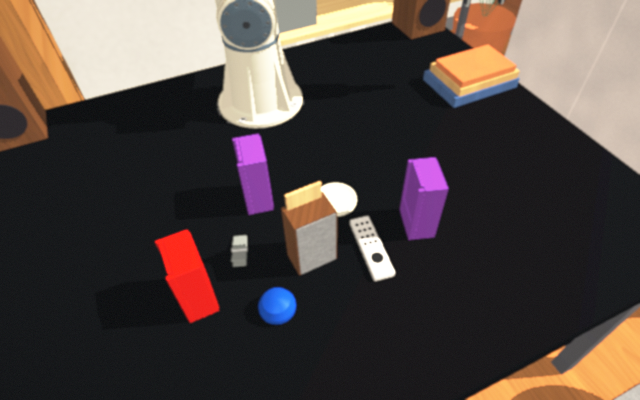

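View pics/top0.png

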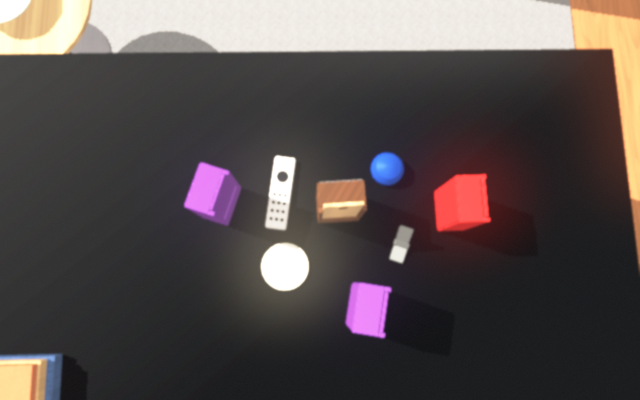

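The scene view shows the wooden box at about (310,235), felt side facing away from the robot and the pale lid out at (304,195). In the top view the lid edge is at (344,205), the remote at (281,193), the paperweight at (387,168), the clip at (401,244) and the coaster at (285,267). Next I measure these.

```bash
cat > h.py <<'E'
import numpy as np, cv2
from rig import vision
def cloud(n,d):
    c=vision.camera_params(n); v,u=np.indices(d.shape)
    P=np.stack([(u-c['cx'])/c['fx']*d,(v-c['cy'])/c['fy']*d,d],-1)
    return (P-c['t'])@c['R']
E
python3 - <<'E'
from h import *
cl={}
for n in("scene","top"):
    z=np.load(n+"0.npz"); p,d=z['p'],z['d']; W=cloud(n,d); hsv=cv2.cvtColor(p,cv2.COLOR_BGR2HSV)
    cl[n]=W
    R={'box':(278,178,345,275),'pw':(255,285,300,328),'coast':(315,180,360,217),'remote':(347,212,398,282),'clip':(228,232,252,268)} if n=='scene' else {'box':(310,172,372,228),'pw':(367,149,407,189),'coast':(257,240,313,293),'remote':(262,152,300,233),'clip':(387,222,416,266)}
    for k,(a,b,c,e) in R.items():
        Q=W[b:e,a:c].reshape(-1,3); g=(d[b:e,a:c].ravel()>0)&(Q[:,2]>5); Q=Q[g]
        print(n,k,len(Q),'min',Q.min(0).round(),'max',Q.max(0).round(),'med',np.median(Q,0).round(), cv2.minAreaRect(Q[:,:2].astype(np.float32)))
    a,b,c,e=R['box']
    Q=W[b:e,a:c].reshape(-1,3);H=hsv[b:e,a:c].reshape(-1,3)
    m=(Q[:,2]>154)&(Q[:,2]<165)
    print('top face',m.sum(),cv2.minAreaRect(Q[m][:,:2].astype(np.float32)))
    m=(Q[:,2]>172)&(Q[:,2]<230); print('lid',m.sum(), np.sort(Q[m][:,2])[-40:].round(1)); 
    m=(Q[:,2]>np.percentile(Q[m][:,2],70)-2)&(Q[:,2]<230);print(cv2.minAreaRect(Q[m][:,:2].astype(np.float32)))
    m=(Q[:,2]>20)&(Q[:,2]<150)
    print('felt/side',m.sum(),Q[m].mean(0))
E
```

```text
scene box 4213 min [ 401. -133.    5.] max [612.  66. 200.] med [598. -88. 126.] ((518.5695190429688, -26.631179809570312), (101.78990173339844, 273.51708984375), 43.98625183105469)
scene pw 1063 min [ 634. -234.    9.] max [ 698. -163.   50.] med [ 674. -201.   39.] ((666.9329223632812, -199.75303649902344), (70.2215805053711, 63.57594299316406), 70.99047088623047)
scene coast 1070 min [401. -82.   5.] max [607.  79. 198.] med [494.  19.   9.] ((513.4774169921875, 5.6029510498046875), (83.26227569580078, 231.44610595703125), 61.654205322265625)
scene remote 1343 min [533.   4.   5.] max [696.  70.  21.] med [623.  34.  16.] ((614.7034912109375, 37.0845947265625), (46.37560272216797, 160.78517150878906), 81.56198120117188)
scene clip 358 min [ 455. -247.    5.] max [ 535. -198.   24.] med [ 499. -224.   14.] ((496.1531982421875, -223.53884887695312), (30.4799747467041, 76.71537780761719), 68.57328033447266)
top face 1146 ((578.9246215820312, -86.24876403808594), (60.76195526123047, 91.69789123535156), 1.1910521984100342)
lid 406 [197.1 197.1 197.2 197.3 197.3 197.4 197.5 197.5 197.5 
[... 1074 characters left out ...]
96 min [ 454. -257.    5.] max [ 535. -197.   27.] med [ 495. -225.   14.] ((494.8970947265625, -226.79100036621094), (59.26578903198242, 81.10400390625), 87.62374114990234)
top face 1148 ((576.9967041015625, -87.82049560546875), (60.007972717285156, 90.20633697509766), 3.0052103996276855)
lid 211 [198.3 198.3 198.4 198.4 198.5 198.6 198.6 198.6 198.6 198.7 198.7 198.7
 198.7 198.8 198.8 198.9 198.9 198.9 198.9 199.  199.  199.  199.1 199.2
 199.3 199.3 199.3 199.4 199.5 199.6 199.9 200.1 200.1 200.3 200.3 200.5
 200.6 200.6 200.9 201.3]
((554.5321655273438, -88.37801361083984), (6.293929100036621, 70.84365844726562), 2.5001912117004395)
felt/side 510 [551.74965562 -86.21334692  82.86330023]
```

```bash
python3 -m inch '[{"dp":[-15,15,-5],"angular":[0,0,-0.03],"fingers":255},{"dp":[-40,40,-10],"angular":[0,0,-0.06],"fingers":255},{"dp":[-65,65,-20],"angular":[0,0,-0.09],"fingers":255},{"dp":[-90,90,-20],"angular":[0,0,-0.12],"fingers":255},{"dp":[-115,117,-20],"angular":[0,0,-0.15],"fingers":255},{"dp":[-140,143,-20],"angular":[0,0,-0.18],"fingers":255},{"dp":[-165,169,-20],"angular":[0,0,-0.21],"fingers":255},{"dp":[-190,195,-20],"angular":[0,0,-0.24],"fingers":255},{"dp":[-215,221,-20],"angular":[0,0,-0.27],"fingers":255},{"dp":[-238,245,-20],"angular":[0,0,-0.30],"fingers":255},{"dp":[-258,265,-20],"angular":[0,0,-0.33],"fingers":255},{"dp":[-270,278,-20],"angular":[0,0,-0.353],"fingers":255}]' 20
python3 -c "
from rig import monitor
print({k:v for k,v in monitor.sense().items() if k in('clock','eef_pos','tcp_rot','contact_force','opening')})"
```

```text
clock: 1.1
eef_pos: [373.0, 251.6, 251.1]
tcp_rot: [-3.141, 0.001, 1.616]
contact_force: [0.4, 0.7, -0.6]
opening: -0.0
{'clock': 1.1, 'eef_pos': array([373.01061044, 251.57500796, 251.10466106]), 'tcp_rot': array([-3.14137333e+00,  8.56811905e-04,  1.61637726e+00]), 'contact_force': array([ 0.44385319,  0.73253132, -0.57854771]), 'opening': -0.00041118083326739554}
```

```bash
python3 -m inch '[{"dp":[-15,7,0],"angular":[0,0,0],"fingers":255},{"dp":[-45,22,0],"angular":[0,0,0],"fingers":255},{"dp":[-78,38,0],"angular":[0,0,0],"fingers":255},{"dp":[-112,54,0],"angular":[0,0,0],"fingers":255},{"dp":[-146,70,0],"angular":[0,0,0],"fingers":255},{"dp":[-180,87,0],"angular":[0,0,0],"fingers":255},{"dp":[-214,103,0],"angular":[0,0,0],"fingers":255},{"dp":[-248,119,0],"angular":[0,0,0],"fingers":255},{"dp":[-282,136,0],"angular":[0,0,0],"fingers":255},{"dp":[-314,151,0],"angular":[0,0,0],"fingers":255},{"dp":[-338,163,0],"angular":[0,0,0],"fingers":255},{"dp":[-348,167,0],"angular":[0,0,0],"fingers":255}]' 
python3 -m inch '[{"dp":[0,0,15],"angular":[0,0,0],"fingers":255},{"dp":[0,0,30],"angular":[0,0,0],"fingers":255},{"dp":[0,0,35],"angular":[0,0,0],"fingers":255},{"dp":[0,0,35],"angular":[0,0,0],"fingers":255}]'
python3 - <<'E'
from h import *
for n in("scene","top"):
    p,d=vision.grab_frame(n); cv2.imwrite(f"pics/{n}1.png",cv2.resize(p[120:300,230:430],None,fx=3,fy=3) if n=="scene" else cv2.resize(p[120:300,250:450],None,fx=3,fy=3))
E
```

```text
clock: 2.1
eef_pos: [556.3, -89.1, 250.9]
tcp_rot: [3.141, 0.001, 1.614]
contact_force: [-0.6, 0.5, 0.1]
opening: 0.003
clock: 2.43
eef_pos: [553.7, -85.3, 214.8]
tcp_rot: [-3.138, -0.001, 1.616]
contact_force: [-1.0, -0.2, 0.7]
opening: 0.002
```

View pics/scene1.png

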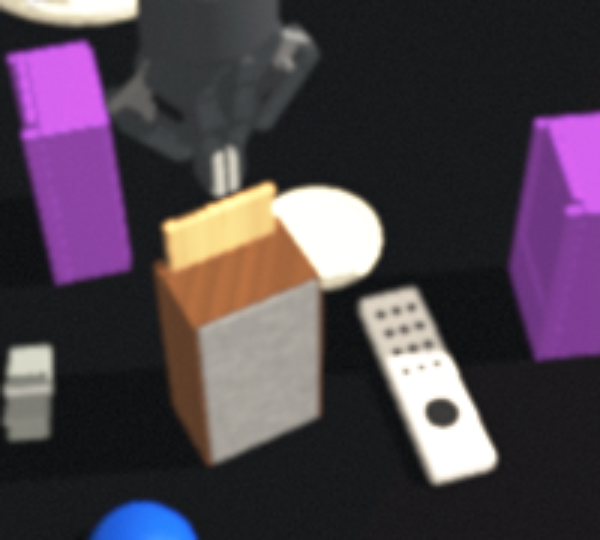

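View pics/top1.png

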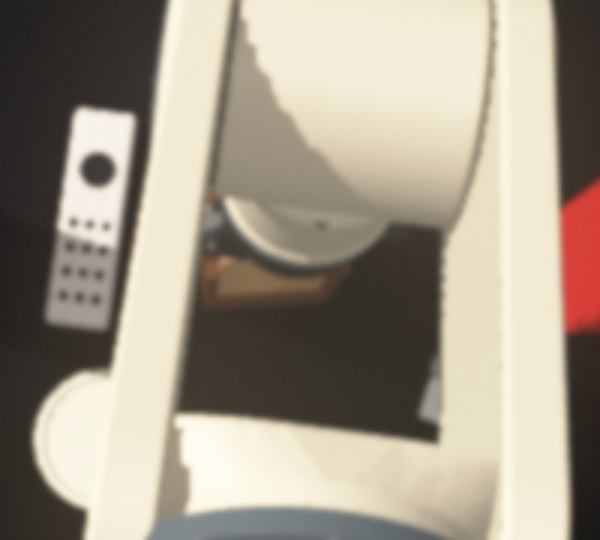

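The scene crop shows the shut fingertips at (227,190), just above the middle of the lid edge at (220,205). The arm hides the box in the top view. I'll press down slowly.

```bash
python3 -m inch '[{"dp":[0,0,4],"angular":[0,0,0],"fingers":255},{"dp":[0,0,8],"angular":[0,0,0],"fingers":255},{"dp":[0,0,12],"angular":[0,0,0],"fingers":255},{"dp":[0,0,15],"angular":[0,0,0],"fingers":255},{"dp":[0,0,18],"angular":[0,0,0],"fingers":255},{"dp":[0,0,21],"angular":[0,0,0],"fingers":255},{"dp":[0,0,24],"angular":[0,0,0],"fingers":255},{"dp":[0,0,27],"angular":[0,0,0],"fingers":255},{"dp":[0,0,30],"angular":[0,0,0],"fingers":255},{"dp":[0,0,33],"angular":[0,0,0],"fingers":255},{"dp":[0,0,35],"angular":[0,0,0],"fingers":255}]'
```

```text
clock: 3.45
eef_pos: [555.0, -86.0, 180.9]
tcp_rot: [-3.142, -0.0, 1.616]
contact_force: [-0.3, 0.5, 2.3]
opening: -0.001
```

```bash
python3 -m inch '[{"dp":[0,0,3],"angular":[0,0,0],"fingers":255},{"dp":[0,0,6],"angular":[0,0,0],"fingers":255},{"dp":[0,0,9],"angular":[0,0,0],"fingers":255},{"dp":[0,0,11],"angular":[0,0,0],"fingers":255},{"dp":[0,0,12],"angular":[0,0,0],"fingers":255},{"dp":[0,0,13],"angular":[0,0,0],"fingers":255},{"dp":[0,0,13],"angular":[0,0,0],"fingers":255}]' 
python3 -m inch '[{"dp":[0,0,1],"angular":[0,0,0],"fingers":255},{"dp":[0,0,1],"angular":[0,0,0],"fingers":255}]'
```

```text
clock: 4.03
eef_pos: [555.0, -86.0, 168.1]
tcp_rot: [-3.141, -0.0, 1.616]
contact_force: [0.6, 0.2, -0.4]
opening: -0.002
clock: 4.2
eef_pos: [555.1, -86.1, 167.2]
tcp_rot: [3.142, 0.0, 1.616]
contact_force: [0.4, -0.1, 0.4]
opening: -0.005
```

Run:
```python
from h import *
p,d=vision.grab_frame("scene"); cv2.imwrite("pics/scene2.png",cv2.resize(p[120:300,230:430],None,fx=3,fy=3))
```

```text
(no output)
```

View pics/scene2.png

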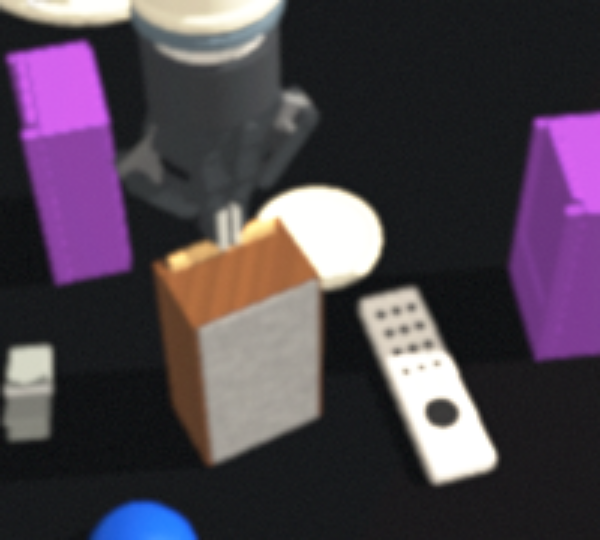

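The lid is nearly home: in this crop it shows as a thin strip at (190,260)–(265,230), with the fingertips on it at (228,235). I'll creep down until the force rises.

```bash
for i in 1 2 3; do python3 -m inch '[{"dp":[0,0,0.5],"angular":[0,0,0],"fingers":255},{"dp":[0,0,0.5],"angular":[0,0,0],"fingers":255}]' | grep -E "eef|force"; done
```

```text
eef_pos: [555.1, -86.0, 166.8]
contact_force: [-0.0, 0.4, -0.1]
eef_pos: [555.1, -86.0, 166.3]
contact_force: [0.1, 0.4, 1.4]
eef_pos: [555.1, -86.0, 166.1]
contact_force: [-1.2, -0.2, 2.9]
```

```bash
for i in 1 2 3 ; do python3 -m inch '[{"dp":[0,0,0.5],"angular":[0,0,0],"fingers":255},{"dp":[0,0,0.5],"angular":[0,0,0],"fingers":255}]' | grep -E "eef|force"; done
```

```text
eef_pos: [555.2, -86.1, 166.0]
contact_force: [-3.4, -0.4, 8.2]
eef_pos: [555.4, -86.1, 165.9]
contact_force: [-3.4, 0.7, 12.6]
eef_pos: [555.5, -86.1, 165.8]
contact_force: [-4.7, 1.1, 16.1]
```

The force climbs against a hard stop at z = 166, so the lid is home. I'll raise the tool, back off and look.

```bash
python3 -m inch '[{"dp":[0,0,-2],"angular":[0,0,0],"fingers":255},{"dp":[0,0,-10],"angular":[0,0,0],"fingers":255},{"dp":[0,0,-25],"angular":[0,0,0],"fingers":255},{"dp":[0,0,-40],"angular":[0,0,0],"fingers":255},{"dp":[0,-20,-40],"angular":[0,0,0],"fingers":255},{"dp":[0,-45,-40],"angular":[0,0,0],"fingers":255},{"dp":[0,-65,-40],"angular":[0,0,0],"fingers":255},{"dp":[0,-75,-40],"angular":[0,0,0],"fingers":255},{"dp":[0,-75,-40],"angular":[0,0,0],"fingers":255}]'
python3 - <<'E'
from h import *
p,d=vision.grab_frame("scene"); cv2.imwrite("pics/scene3.png",cv2.resize(p[120:300,230:430],None,fx=3,fy=3))
W=cloud("scene",d)[170:275,278:345].reshape(-1,3)
m=(W[:,2]>154)&(W[:,2]<163)&(abs(W[:,0]-577)<45); print(cv2.minAreaRect(W[m][:,:2].astype(np.float32)))
m=(W[:,2]>163)&(W[:,2]<205)&(W[:,0]>540)&(W[:,0]<570); print(m.sum(), np.percentile(W[m][:,2],[50,90,98]))
E
```

```text
clock: 6.0
eef_pos: [478.4, -89.4, 204.4]
tcp_rot: [-3.141, -0.0, 1.616]
contact_force: [0.3, -0.3, -0.4]
opening: 0.002
((578.6163330078125, -86.67608642578125), (60.46002197265625, 90.19111633300781), 2.5470364093780518)
118 [165.4800281  167.00134245 167.80689565]
```

View pics/scene3.png

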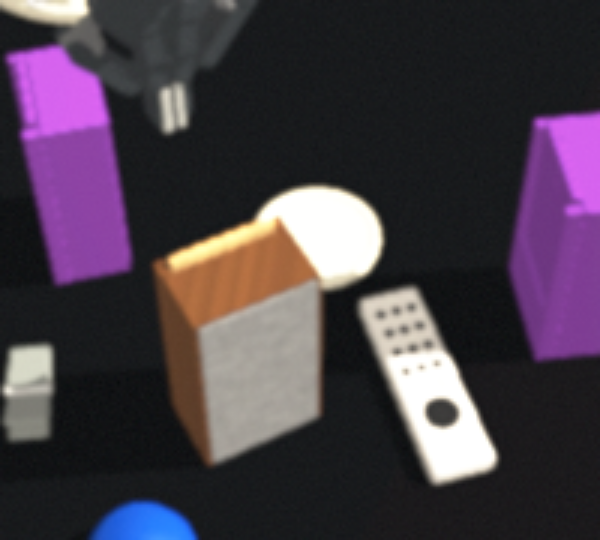

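The lid is home (its top measures about 166–167 mm) and the box is upright and unmoved. It shows at (240,330) in the crop, with the fingers at (172,108), clear on the lid side. I'll lower to about 125 mm and approach.

```bash
python3 -m inch '[{"dp":[0,0,15],"angular":[0,0,0],"fingers":255},{"dp":[0,0,40],"angular":[0,0,0],"fingers":255},{"dp":[0,0,65],"angular":[0,0,0],"fingers":255},{"dp":[0,0,78],"angular":[0,0,0],"fingers":255},{"dp":[0,0,79],"angular":[0,0,0],"fingers":255},{"dp":[0,10,79],"angular":[0,0,0],"fingers":255},{"dp":[0,25,79],"angular":[0,0,0],"fingers":255},{"dp":[0,40,79],"angular":[0,0,0],"fingers":255},{"dp":[0,50,79],"angular":[0,0,0],"fingers":255},{"dp":[0,55,79],"angular":[0,0,0],"fingers":255},{"dp":[0,55,79],"angular":[0,0,0],"fingers":255}]' 
python3 -m inch '[{"dp":[0,2,0],"angular":[0,0,0],"fingers":255},{"dp":[0,4,0],"angular":[0,0,0],"fingers":255},{"dp":[0,6,0],"angular":[0,0,0],"fingers":255},{"dp":[0,9,0],"angular":[0,0,0],"fingers":255},{"dp":[0,12,0],"angular":[0,0,0],"fingers":255},{"dp":[0,15,0],"angular":[0,0,0],"fingers":255},{"dp":[0,18,0],"angular":[0,0,0],"fingers":255},{"dp":[0,20,0],"angular":[0,0,0],"fingers":255}]'
python3 - <<'E'
from h import *
p,d=vision.grab_frame("scene"); cv2.imwrite("pics/scene4.png",cv2.resize(p[120:300,230:430],None,fx=3,fy=3))
E
```

```text
clock: 6.97
eef_pos: [537.0, -86.9, 126.0]
tcp_rot: [3.14, 0.0, 1.616]
contact_force: [0.5, 0.6, 0.8]
opening: -0.002
clock: 7.63
eef_pos: [555.3, -86.0, 125.3]
tcp_rot: [3.141, -0.0, 1.616]
contact_force: [0.3, 0.1, 0.5]
opening: -0.002
```

View pics/scene4.png

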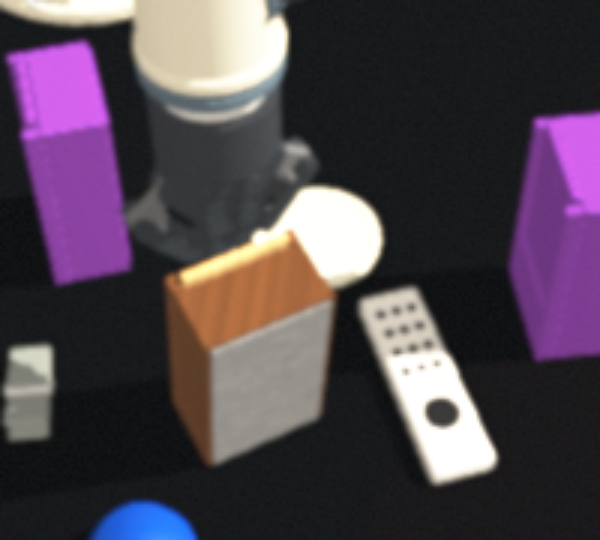

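The box is tipping about its foot edge, which is still at (210,465), and leans about 7°. I'll keep pushing.

```bash
python3 -m inch '[{"dp":[0,3,0],"angular":[0,0,0],"fingers":255},{"dp":[0,6,0],"angular":[0,0,0],"fingers":255},{"dp":[0,9,0],"angular":[0,0,0],"fingers":255},{"dp":[0,12,0],"angular":[0,0,0],"fingers":255},{"dp":[0,15,0],"angular":[0,0,0],"fingers":255},{"dp":[0,18,0],"angular":[0,0,0],"fingers":255},{"dp":[0,21,0],"angular":[0,0,0],"fingers":255},{"dp":[0,24,0],"angular":[0,0,0],"fingers":255},{"dp":[0,27,0],"angular":[0,0,0],"fingers":255},{"dp":[0,30,0],"angular":[0,0,0],"fingers":255},{"dp":[0,33,0],"angular":[0,0,0],"fingers":255},{"dp":[0,36,0],"angular":[0,0,0],"fingers":255}]' 
python3 -m inch '[{"dp":[0,3,0],"angular":[0,0,0],"fingers":255},{"dp":[0,5,0],"angular":[0,0,0],"fingers":255},{"dp":[0,5,0],"angular":[0,0,0],"fingers":255},{"dp":[0,5,0],"angular":[0,0,0],"fingers":255},{"dp":[0,5,0],"angular":[0,0,0],"fingers":255},{"dp":[0,5,0],"angular":[0,0,0],"fingers":255}]'
python3 - <<'E'
from h import *
p,d=vision.grab_frame("scene"); cv2.imwrite("pics/scene5.png",cv2.resize(p[120:300,230:430],None,fx=3,fy=3))
E
```

```text
clock: 8.68
eef_pos: [591.3, -84.4, 125.3]
tcp_rot: [3.142, 0.0, 1.616]
contact_force: [0.9, -0.1, 0.2]
opening: -0.003
clock: 9.18
eef_pos: [595.8, -84.1, 125.2]
tcp_rot: [-3.141, -0.0, 1.616]
contact_force: [-0.1, -0.3, -0.3]
opening: 0.0
```

View pics/scene5.png

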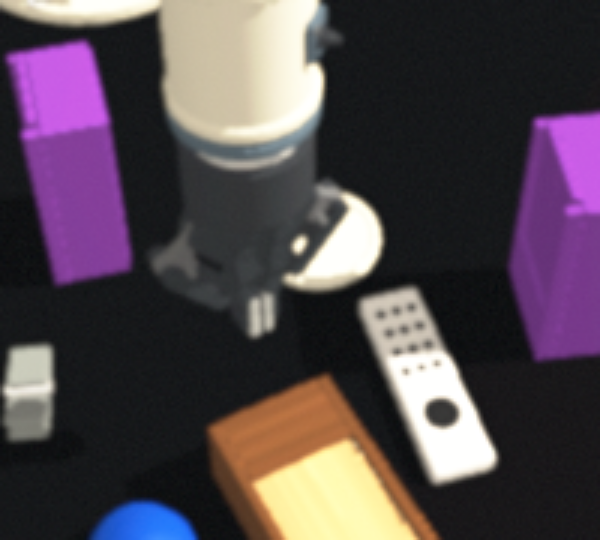

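The box now lies lid up (crop, about (330,470)), with the gripper clear at (260,315). I'll retract and check the final poses.

```bash
python3 -m inch '[{"dp":[0,0,-10],"angular":[0,0,0],"fingers":255},{"dp":[0,-10,-35],"angular":[0,0,0],"fingers":255},{"dp":[0,-35,-65],"angular":[0,0,0],"fingers":255},{"dp":[0,-65,-90],"angular":[0,0,0],"fingers":255},{"dp":[0,-95,-100],"angular":[0,0,0],"fingers":255},{"dp":[0,-115,-100],"angular":[0,0,0],"fingers":255},{"dp":[0,-125,-100],"angular":[0,0,0],"fingers":255},{"dp":[0,-125,-100],"angular":[0,0,0],"fingers":255}]'
python3 - <<'E'
from h import *
p,d=vision.grab_frame("scene"); cv2.imwrite("pics/scene6.png",p)
W=cloud("scene",d)[235:345,295:385]; Q=W.reshape(-1,3); Q=Q[(Q[:,2]>45)&(Q[:,2]<75)]
print(cv2.minAreaRect(Q[:,:2].astype(np.float32)))
A=np.c_[Q[:,:2],np.ones(len(Q))]; c=np.linalg.lstsq(A,Q[:,2],rcond=None)[0]; print('slope deg',np.degrees(c[:2]), 'z pct',np.percentile(Q[:,2],[5,50,95]))
hsv=cv2.cvtColor(p,cv2.COLOR_BGR2HSV)[235:345,295:385].reshape(-1,3)
Z=W.reshape(-1,3)
m=(hsv[:,2]>200)&(Z[:,2]>48)&(Z[:,2]<70); print('lid',cv2.minAreaRect(Z[m][:,:2].astype(np.float32)))
W=cloud("scene",d)
for k,(a,b,c,e) in {'pw':(255,285,300,328),'coast':(322,180,360,217),'remote':(347,212,398,282),'clip':(228,232,252,268)}.items():
    Q=W[b:e,a:c].reshape(-1,3);Q=Q[(Q[:,2]>5)&(Q[:,2]<51)]; print(k,np.median(Q,0).round())
p,d=vision.grab_frame("top"); cv2.imwrite("pics/top6.png",p)
E
```

```text
clock: 9.9
eef_pos: [469.5, -89.8, 225.9]
tcp_rot: [3.141, 0.0, 1.616]
contact_force: [0.4, -0.4, -0.2]
opening: 0.0
((696.6199340820312, -80.88526916503906), (168.87228393554688, 91.06430053710938), 2.803325891494751)
slope deg [-1.75987907  0.3848596 ] z pct [52.56907849 56.0197395  61.32428859]
lid ((721.0619506835938, -81.51539611816406), (120.48101806640625, 77.60266876220703), 3.377244472503662)
pw [ 674. -201.   38.]
coast [459.  34.   7.]
remote [623.  34.  16.]
clip [ 499. -224.   14.]
```

View pics/scene6.png

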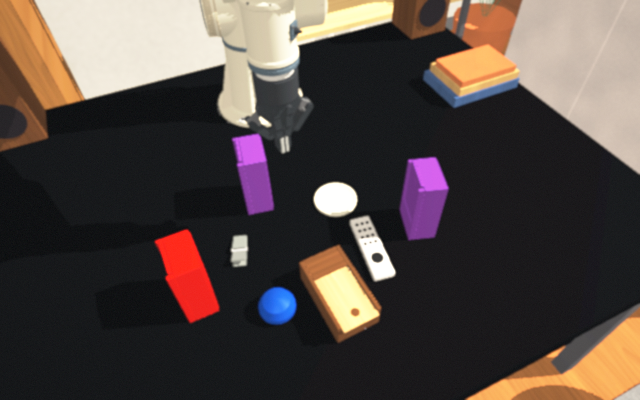

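The box lies flat, lid up, at about (340,290), and the others look unmoved. Before signing off I'll check how far the lid sticks out past the box end.

Run:
```python
from h import *
for n in("scene","top"):
    p,d=vision.grab_frame(n); W=cloud(n,d).reshape(-1,3)
    a=np.radians(2.7); ex=np.array([np.cos(a),np.sin(a)]); ey=np.array([-ex[1],ex[0]])
    q=(W[:,:2]-[690,-82]); X=q@ex; Y=q@ey
    m0=(W[:,2]>50)&(W[:,2]<66)&(abs(X)<110)
    rail=m0&(abs(Y)>38.5)&(abs(Y)<46); lid=m0&(abs(Y)<30)
    print(n,'rail',np.percentile(X[rail],[0,2,98,100]).round(1),'mid',np.percentile(X[lid],[0,1,2,98,99,100]).round(1),'z',np.median(W[rail,2]),np.median(W[lid&(X>-20),2]))
    if n=="scene": cv2.imwrite("pics/end7.png",cv2.resize(p[235:350,290:390],None,fx=5,fy=5,interpolation=cv2.INTER_CUBIC))
```

```text
scene rail [-77.5 -72.7  82.4  83.5] mid [-78.5 -75.3 -72.9  88.6  89.8  90.7] z 59.64152781952235 54.90404576699876
top rail [-64.  -60.4  78.9  83.1] mid [-76.  -57.7 -54.3  86.2  87.5  89.7] z 60.34340433624808 55.28576488524003
```

View pics/end7.png

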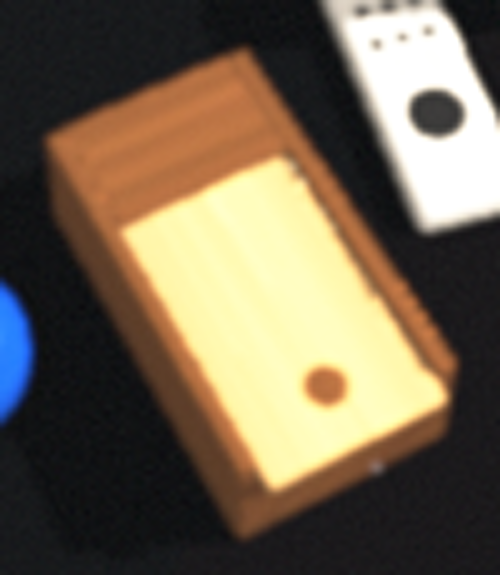

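The lid ends about 6.5–7 mm past the rails. Fully home is 6 mm, and the crop shows no gap at the panel end, around (205,195), so the lid is home.

```bash
python3 -c "
from rig import sign_off
print(sign_off())"
```

```text
the job is handed in; nothing more can be done
None
```

The dice box now lies flat on its felt base with the lid up and home, and the job is handed in; it reported no verdict.

- **Pressing:** I pressed the lid down with the shut fingertips until it hit a hard stop at 166 mm. The force rose to about 16 N while the box stayed upright.
- **Tipping:** I pushed the box on its lid side at about 125 mm height. It tipped about its foot edge and fell onto the felt by itself.

Last checks, at about 10 s of the 38 s allowed:
- **Lid:** it ends about 6.5–7 mm past the rails, against 6 mm when fully home.
- **Flatness:** the rails measure about 60 mm high, as they should. A plane fitted to the whole upper side sloped about 2°, mostly because the lid sits 5 mm lower than the panel.
- **Position:** the box centre is roughly 115 mm from where it stood, within the 180 mm allowed.
- **Other things:** the remote, paperweight and clip measured where they were, to within a millimetre. I measured the coaster over a different region the second time, so for that one I rely on the pictures, where it looks unmoved.
- **Robot:** the arm was retracted and touching nothing.

The lid length (120 mm against about 116 expected) and the overall length (169 mm against 166) read slightly long. I put that down to blur at the depth edges.

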